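# Release the latched programme key

### The job

One of the four identical programme keys on the dishwasher's control box is latched down. With the fingertips, tap all four keys lightly, one after another from left to right, to find the one that does not give; then press that key gently until it lets go and comes up level with the others, and take the hand away. Do not push another key down on the way, and do not move or lift the things standing round the box.

Things in the scene. Friction and masses are not known exactly. Their poses are not given: they have to be found in the camera images.
- control_box: grey control box of the dishwasher, 110 x 230 x 48 mm, fixed to the table; its four keys stand in one row along its long side. Origin: centre of its underside; x points from its front (robot side) to its back, y along the key row to the left, z up. The black top face is at z = 48 mm; the key centres are at x = 0 and y = +75, +25, -25, -75 mm (key 1 to key 4). The box may be turned a little about the vertical.
- cap_1: cap of the leftmost key (left as seen from the robot, +y of the box): white, 30 mm (across the row) x 34 mm (along the row), flat topped, the same as the other three, one thin raised bar on top. Origin: centre of its top face; axes as the box's. The top is 12 mm above the box's black face (60 mm above the table) when the key is up, 8 mm above it when latched, 4 mm at the bottom stop.
- cap_2: cap of the second key from the left (left as seen from the robot, +y of the box): white, 30 mm (across the row) x 34 mm (along the row), flat topped, the same as the other three, one thin raised bar on top. Origin: centre of its top face; axes as the box's. The top is 12 mm above the box's black face (60 mm above the table) when the key is up, 8 mm above it when latched, 4 mm at the bottom stop.
- cap_3: cap of the third key from the left (left as seen from the robot, +y of the box): white, 30 mm (across the row) x 34 mm (along the row), flat topped, the same as the other three, one thin raised bar on top. Origin: centre of its top face; axes as the box's. The top is 12 mm above the box's black face (60 mm above the table) when the key is up, 8 mm above it when latched, 4 mm at the bottom stop.
- cap_4: cap of the rightmost key (left as seen from the robot, +y of the box): white, 30 mm (across the row) x 34 mm (along the row), flat topped, the same as the other three, one thin raised bar on top. Origin: centre of its top face; axes as the box's. The top is 12 mm above the box's black face (60 mm above the table) when the key is up, 8 mm above it when latched, 4 mm at the bottom stop.
- key_1 (a joint): travel of the leftmost key, m: 0 up, 0.004 latched, 0.008 bottom stop. An unlatched key is a spring (2 N to start, 0.6 N more per mm) and comes up by itself. The one latched key (any of the four) hardly moves under 3.5 N and falls back into the latch if let go too soon; pressed to about 0.0063 (5 to 6 N) or beyond it lets go and follows the finger up. About 6.8 N reaches the stop.
- key_2 (a joint): travel of the second key from the left, m: 0 up, 0.004 latched, 0.008 bottom stop. An unlatched key is a spring (2 N to start, 0.6 N more per mm) and comes up by itself. The one latched key (any of the four) hardly moves under 3.5 N and falls back into the latch if let go too soon; pressed to about 0.0063 (5 to 6 N) or beyond it lets go and follows the finger up. About 6.8 N reaches the stop.
- key_3 (a joint): travel of the third key from the left, m: 0 up, 0.004 latched, 0.008 bottom stop. An unlatched key is a spring (2 N to start, 0.6 N more per mm) and comes up by itself. The one latched key (any of the four) hardly moves under 3.5 N and falls back into the latch if let go too soon; pressed to about 0.0063 (5 to 6 N) or beyond it lets go and follows the finger up. About 6.8 N reaches the stop.
- key_4 (a joint): travel of the rightmost key, m: 0 up, 0.004 latched, 0.008 bottom stop. An unlatched key is a spring (2 N to start, 0.6 N more per mm) and comes up by itself. The one latched key (any of the four) hardly moves under 3.5 N and falls back into the latch if let go too soon; pressed to about 0.0063 (5 to 6 N) or beyond it lets go and follows the finger up. About 6.8 N reaches the stop.
- cup: bystander: loose blue-grey coffee cup, 61 x 89 x 52 mm, beside the left end of the box; origin: centre of its underside
- elbow: bystander: loose brass pipe elbow, 44 x 44 x 28 mm, lying in front of the box; origin: centre of its underside
- valve: bystander: loose brass ball valve with a red lever, 38 x 119 x 56 mm, beside the right end of the box; origin: centre of its underside

How it is judged:
By the outcome, as a careful person would: the job done as asked, in the order asked, and still so for the second after the job is handed in, with the robot touching nothing.
It also fails if it takes over 48 s, if anything falls off the work surface, if the arm or the gripper's body presses on something with over 40 N, if the wrist force passes 120 N, or if a joint passes its speed limit or range.

### The arm

A 6-joint arm with a two-finger parallel gripper is mounted at the origin on a cart in front of the work surface, level with it; the furniture and walls round the work are solid. World frame = base frame: x ahead of the robot, y to its left, z up, the work surface at z = 0. Lengths are in m, angles in rad, forces in N, time in s.
With the tool pointing down it reaches from about 0.25 to 0.775 m from the base axis. Payload 4 kg.
Tool frame: the origin (TCP) lies midway between the tips of the shut fingers; the grasp point (between the pads) lies arm.grip_depth behind it (arm.grip_depth is the distance from the TCP to the grasp point, in m); z points along the fingers, y is the line along which they close (so a half turn about z gives the same grasp; the last joint's range is limited). The gripper opens to 85 mm and grips with 20 to 120 N. Pads are 22 mm wide; open, the fingers measure 114 mm over their backs; the gripper's body (76 mm by 85 mm) begins 54 mm behind the grasp point. The pads swing forward as they close: fully open they stand 13 mm farther back than shut.
Start: joints at [1.207, 0.087, 1.371, -0, 1.684, -0.103], TCP at [0.142, 0.531, 0.231] pointing down, gripper open.
Joint ranges: [-3.1, 3.1], [-0.76, 2.03], [0.27, 2.55], [-1.08, 4.22], [0.17, 2.65], [-2.57, 2.57]. Speed limits (rad/s): [2.79, 2.79, 3.14, 3.14, 3.14, 3.14].

### API

Orientations are given as a unit quaternion [w, x, y, z].
In Python, from bench import status, read_camera, ticket, arm gives the robot as it stands.
- The arm moves only by the tool step_arm, never from a script. Its argument "targets" is a list of rows, each an object with "xyz": the shift along the tool's x, y, z in mm, a list of three; "spin": the turn about the tool's z in rad; "gripper": the closure, from -1 (fully open) to 1 (shut). In form: [{"xyz": [tx, ty, tz], "spin": spin, "gripper": gripper}, ...]. A call has 1 to 20 rows; each row is the pose to reach, as a shift and turn from the pose commanded when the call began, along the tool's axes at that moment; what a row does not reach only later rows make up. A row lasts 1/8 s, in which the tool goes at most 62.5 mm and 10.7 degrees, less where a joint would pass 70% of its speed; a pose out of reach is approached as far as the arm can. A call with a gripper value outside its range is refused whole. The fingers move at their own pace and stop on an object; "newtons" is the grip in N (left out, the last holds). Time passes only in rows, so rows that repeat a pose let the fingers close. It gives the time, the measured TCP pose, the force, the opening and the grip force at its end, in the units of the state.
- status.sense(): the state, without advancing time (a new reading comes with each control period).
- read_camera(name): name is "side" or "top"; returns a dict with "pixels" (420x560x3 uint8, blue, green, red), "fx", "fy", "cx", "cy" (pixels), "world_to_cam" (4x4, takes a point from world to camera coordinates). Camera axes: x right, y up, looking along -z (the intrinsics and any distortion apply to the point x, -y, -z); pixel columns grow to the right and rows downward; lengths in m; the calibration is good to about 2 mm. A picture is of the moment at which its call begins. There is no depth.
- ticket.finish_job(): hands the job in; it is judged then, once.
The state is a dict: "time": time; "qpos": joint angles; "joint_velocities": joint speeds; "joint_efforts": joint torques, N m; "eef_pos": TCP position; "ee_rot": TCP orientation; "ft_force": force on the tool from outside, world axes, zero at the start; "moment": the same for the moment, N m; "opening": finger opening in m; "finger_force": force on a finger pad.
Only numpy, scipy, OpenCV 4.12 (cv2) and the standard library are available. Lean on these libraries where they do the work, as an engineer would, in place of code of your own. Each camera call takes 0.05 s, during which the arm holds its last target. There are 200 camera calls.

## Working session

There is one attempt and no reset: what is moved stays moved. The work goes in short steps, Python scripts to look and compute and a tool call to move; the robot and the scene stay as the last step left them, time stands still between calls to the robot, and variables do not carry over. Pictures are saved under pics/ and viewed, at most 10 in all, crops included, and the job is handed in when it is done.

Besides the shell and the picture viewer there is one more tool, called after "Emit:" as name(argument=value, ...) on one line, values as JSON. step_arm: Moves the arm, as the interface text tells. Its arguments: {"type":"object","properties":{"targets":{"type":"array"},"newtons":{"type":"number"}},"required":["targets"]}

```bash
mkdir -p pics
python3 - <<'E'
from bench import status, read_camera, arm
import cv2,numpy as np
for n in("top","side"):
    c=read_camera(n); cv2.imwrite(f"pics/{n}0.png",c["pixels"])
    print(n,{k:(np.round(v,4).tolist() if k=="world_to_cam" else v) for k,v in c.items() if k!="pixels"})
s=status.sense();print(s, arm.grip_depth)
E
```

```text
top {'fx': 382.07630255683154, 'fy': 382.07630255683154, 'cx': 278.57635557243043, 'cy': 208.0982958253529, 'world_to_cam': [[0.0048, -0.9998, -0.017, 0.0313], [0.9955, 0.0032, 0.0945, -0.5472], [-0.0945, -0.0173, 0.9954, -0.9251], [0.0, 0.0, 0.0, 1.0]]}
side {'fx': 428.58192468355816, 'fy': 428.58192468355816, 'cx': 276.3503075810641, 'cy': 208.3136319380845, 'world_to_cam': [[-0.9992, 0.0375, -0.01, 0.5319], [-0.0314, -0.6303, 0.7757, -0.0234], [0.0228, 0.7754, 0.631, -0.9174], [0.0, 0.0, 0.0, 1.0]]}
{'time': 0.1, 'qpos': array([ 1.20692329e+00,  8.79354015e-02,  1.37211900e+00,  7.50203633e-06,
        1.68364358e+00, -1.03066500e-01]), 'joint_velocities': array([ 0.00025487, -0.00133415, -0.00266336,  0.0001041 , -0.00033849,
        0.00092315]), 'joint_efforts': array([ 2.56371204e-03, -3.53013539e+01, -3.14220357e+01, -3.87543616e-05,
        7.84676231e-03,  1.93555030e-05]), 'eef_pos': array([0.14164212, 0.53097084, 0.23021847]), 'ee_rot': array([-2.47164071e-04,  1.30033511e-01,  9.91509041e-01, -1.02323812e-03]), 'ft_force': array([-0.00731918,  0.47053058,  0.24876729]), 'moment': array([0.03514857, 0.0275625 , 0.00697536]), 'finger_force': 0.0, 'opening': 0.08542287424367616} 0.0187
```

View pics/top0.png

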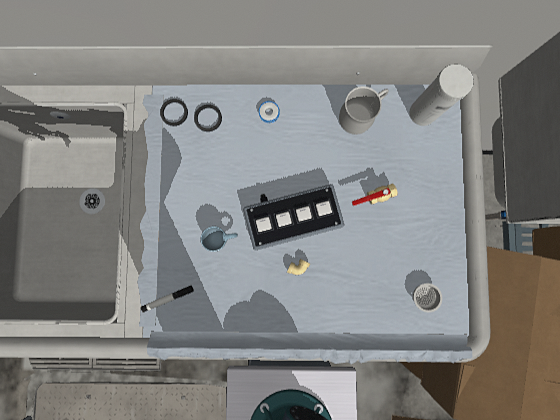

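View pics/side0.png

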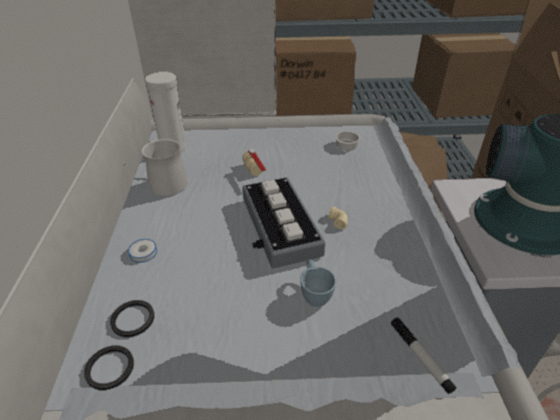

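The top view shows the four white keys at about (264,225), (284,219), (303,214) and (323,208). The cup is at (215,237), the elbow at (297,267) and the valve at (375,197). The side view shows the same keys at (292,231), (285,216), (278,201) and (271,187). Next I'll fit the box pose.

```bash
cat > h.py <<'E'
import numpy as np,cv2
from scipy.optimize import least_squares
from scipy.spatial.transform import Rotation as R
from bench import status, read_camera
seeds={"top":[(264,225),(284,219),(303,214),(323,208)],"side":[(292,231),(285,216),(278,201),(271,187)]}
def proj(c,p):
    q=c["world_to_cam"]@np.r_[p,1]
    return np.array([c["cx"]+c["fx"]*q[0]/-q[2],c["cy"]+c["fy"]*q[1]/q[2]])
E
python3 - <<'E'
from h import *
ys=[.075,.025,-.025,-.075]
cams={n:read_camera(n) for n in seeds}
fits={}
obs={}
for n,c in cams.items():
    g=c["pixels"].min(2); 
    m=(g>(165 if n=="top" else 150)).astype(np.uint8)
    _,lab,st,ce=cv2.connectedComponentsWithStats(m)
    obs[n]=[]
    for s in seeds[n]:
        i=lab[s[1],s[0]]; obs[n].append(ce[i]); print(n,s,g[s[1],s[0]],st[i],ce[i].round(1))
def pts(v): 
    return [np.array([v[0]-np.sin(v[2])*y,v[1]+np.cos(v[2])*y,.060]) for y in ys]
for use in(["top"],["side"],["top","side"]):
    f=lambda v:np.concatenate([proj(cams[n],p)-o for n in use for p,o in zip(pts(v),obs[n])])
    r=least_squares(f,[.5,0,0],loss="soft_l1"); print(use,r.x.round(4),r.fun.round(1))
for p in pts(r.x):print(p.round(4))
s=status.sense();q=s["ee_rot"];T=R.from_quat(np.r_[q[1:],q[0]]);print(T.as_matrix().round(3))
for p in pts(r.x):print("tool mm",(T.inv().apply(p-s["eef_pos"])*1000).round(1))
for n,c in cams.items():
    x=[s0[0] for s0 in seeds[n]];y=[s0[1] for s0 in seeds[n]]
    im=c["pixels"][min(y)-40:max(y)+50,min(x)-50:max(x)+50]
    cv2.imwrite(f"pics/{n}c.png",cv2.resize(im,None,fx=3,fy=3,interpolation=cv2.INTER_CUBIC)); print(im.shape)
a,b=cv2.imread("pics/topc.png"),cv2.imread("pics/sidec.png")
h=max(a.shape[0],b.shape[0]);pad=lambda i:cv2.copyMakeBorder(i,0,h-i.shape[0],0,0,0)
cv2.imwrite("pics/crop.png",np.hstack([pad(a),pad(b)])); print(h)
E
```

```text
top (264, 225) 197 [256 218  15  14 153] [263.3 224.5]
top (284, 219) 198 [276 212  15  15 150] [283.3 219.2]
top (303, 214) 199 [296 207  15  14 150] [303.5 213.7]
top (323, 208) 196 [316 201  16  15 151] [323.6 208.5]
side (292, 231) 154 [288 223  14  12 104] [293.9 228.9]
side (285, 216) 156 [280 209  12  11  94] [285.3 213.9]
side (278, 201) 156 [273 194  13  10  76] [278.1 198.3]
side (271, 187) 155 [266 180  12   9  67] [271.1 184.5]
['top'] [ 0.5238 -0.0028  0.2641] [-0.1  0.   0.  -0.   0.   0.1  0.1 -0.1]
['side'] [0.521  0.0021 0.2616] [-0.2  0.3  0.3 -0.8 -0.1  0.1 -0.   0.2]
['top', 'side'] [ 0.5221 -0.0013  0.2636] [-0.8  0.7 -0.6  0.7 -0.6  0.8 -0.6  0.7 -0.8 -0.8 -0.4 -1.9 -0.7 -0.9
 -0.6 -0.6]
[0.5025 0.0711 0.06  ]
[0.5155 0.0229 0.06  ]
[ 0.5286 -0.0254  0.06  ]
[ 0.5416 -0.0737  0.06  ]
[[-0.966  0.258 -0.   ]
 [ 0.258  0.966 -0.001]
 [ 0.    -0.001 -1.   ]]
tool mm [-467.2 -351.2  171. ]
tool mm [-492.3 -394.5  171. ]
tool mm [-517.3 -437.7  171.1]
tool mm [-542.3 -481.   171.1]
(107, 159, 3)
(134, 121, 3)
402
```

View pics/crop.png

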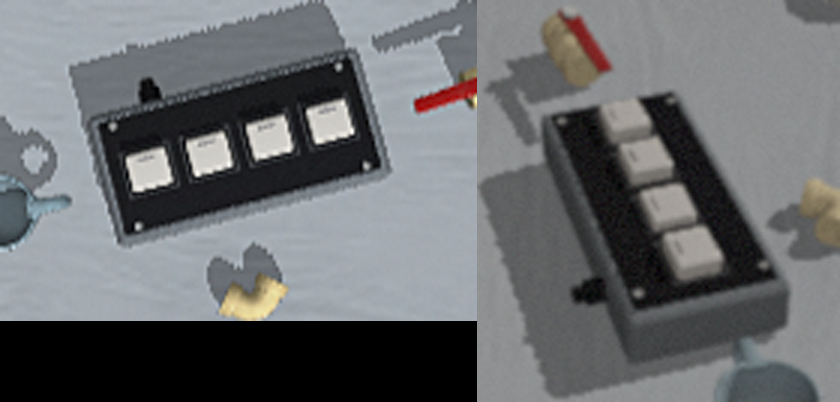

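The box is at about (0.522, -0.001) with a yaw of 0.264. I'll move above key 1 with the fingers shut and aligned to the row.

Emit:
step_arm(targets=[{"xyz": [-40,-30,30],"spin": -0.15,"gripper": 1},{"xyz": [-80,-60,60],"spin": -0.3,"gripper": 1},{"xyz": [-120,-90,60],"spin": -0.45,"gripper": 1},{"xyz": [-160,-120,60],"spin": -0.526,"gripper": 1},{"xyz": [-200,-150,60],"spin": -0.526,"gripper": 1},{"xyz": [-240,-180,60],"spin": -0.526,"gripper": 1},{"xyz": [-280,-210,60],"spin": -0.526,"gripper": 1},{"xyz": [-320,-240,60],"spin": -0.526,"gripper": 1},{"xyz": [-360,-270,60],"spin": -0.526,"gripper": 1},{"xyz": [-400,-300,60],"spin": -0.526,"gripper": 1},{"xyz": [-440,-330,60],"spin": -0.526,"gripper": 1},{"xyz": [-467,-351,60],"spin": -0.526,"gripper": 1},{"xyz": [-467,-351,90],"spin": -0.526,"gripper": 1},{"xyz": [-467,-351,115],"spin": -0.526,"gripper": 1},{"xyz": [-467,-351,130],"spin": -0.526,"gripper": 1},{"xyz": [-467,-351,150],"spin": -0.526,"gripper": 1},{"xyz": [-467,-351,150],"spin": -0.526,"gripper": 1},{"xyz": [-467,-351,150],"spin": -0.526,"gripper": 1}])

```text
time: 2.45
eef_pos: [0.5031, 0.072, 0.0823]
ee_rot: [0.001, -0.132, 0.991, -0.0]
ft_force: [0.3, -0.7, 0.1]
opening: 0.0001
finger_force: 0.0
```

Run:
```python
from h import *
s=status.sense();print(s["time"],s["eef_pos"].round(4),s["ft_force"].round(2),s["opening"],s["qpos"].round(2))
q=s["ee_rot"];T=R.from_quat(np.r_[q[1:],q[0]]);print(T.as_matrix().round(3))
ims=[]
for n in seeds:
    c=read_camera(n);u=proj(c,s["eef_pos"]).astype(int);print(n,u)
    im=c["pixels"][u[1]-70:u[1]+60,u[0]-60:u[0]+70]; ims.append(cv2.resize(im,(390,390),interpolation=cv2.INTER_CUBIC))
cv2.imwrite("pics/k1.png",np.hstack(ims))
```

```text
2.45 [0.5031 0.072  0.0823] [ 0.29 -0.75  0.1 ] 0.00010290063796372272 [ 0.03  0.07  1.69  0.    1.38 -1.81]
[[-0.965 -0.262  0.002]
 [-0.262  0.965  0.   ]
 [-0.002 -0.    -1.   ]]
top [261 224]
side [293 219]
```

View pics/k1.png

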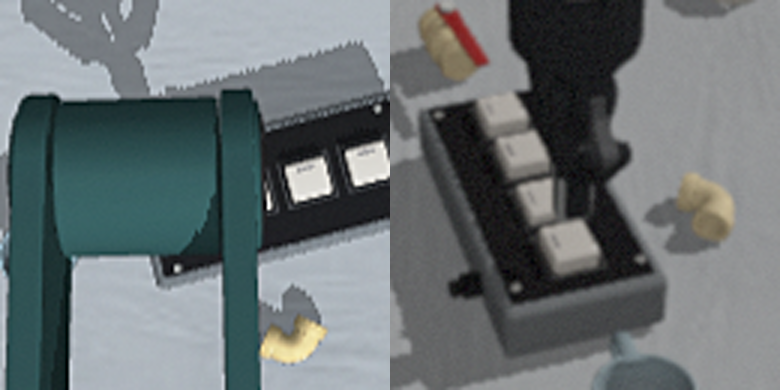

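The top view is blocked by the arm. The side view shows the fingertips at about (295,221) just over key 1, as intended. I'll descend to just above the cap.

Emit:
step_arm(targets=[{"xyz": [0,0,5],"spin": 0,"gripper": 1},{"xyz": [0,0,10],"spin": 0,"gripper": 1},{"xyz": [0,0,14],"spin": 0,"gripper": 1},{"xyz": [0,0,16],"spin": 0,"gripper": 1},{"xyz": [0,0,16],"spin": 0,"gripper": 1},{"xyz": [0,0,16],"spin": 0,"gripper": 1}])

```text
time: 3.3
eef_pos: [0.5026, 0.0719, 0.0654]
ee_rot: [0.0, -0.132, 0.991, 0.0]
ft_force: [0.3, 0.1, -0.4]
opening: -0.0
finger_force: 0.0
```

Emit:
step_arm(targets=[{"xyz": [0,0,2],"spin": 0,"gripper": 1},{"xyz": [0,0,3],"spin": 0,"gripper": 1},{"xyz": [0,0,4],"spin": 0,"gripper": 1},{"xyz": [0,0,4],"spin": 0,"gripper": 1},{"xyz": [0,0,4],"spin": 0,"gripper": 1}])

```text
time: 3.92
eef_pos: [0.5026, 0.0719, 0.0613]
ee_rot: [0.0, -0.132, 0.991, 0.0]
ft_force: [0.7, 0.4, -0.1]
opening: -0.0001
finger_force: 0.0
```

Emit:
step_arm(targets=[{"xyz": [0,0,0.5],"spin": 0,"gripper": 1},{"xyz": [0,0,1],"spin": 0,"gripper": 1},{"xyz": [0,0,1],"spin": 0,"gripper": 1}])

```text
time: 4.3
eef_pos: [0.5025, 0.0719, 0.0603]
ee_rot: [-0.0, -0.132, 0.991, 0.0]
ft_force: [-0.4, -0.2, 0.4]
opening: 0.0002
finger_force: 0.0
```

Emit:
step_arm(targets=[{"xyz": [0,0,0.5],"spin": 0,"gripper": 1},{"xyz": [0,0,1],"spin": 0,"gripper": 1},{"xyz": [0,0,1],"spin": 0,"gripper": 1}])

```text
time: 4.68
eef_pos: [0.5026, 0.0719, 0.0596]
ee_rot: [0.0, -0.132, 0.991, 0.0]
ft_force: [-1.7, -0.5, 1.3]
opening: -0.0003
finger_force: 1.0
```

Emit:
step_arm(targets=[{"xyz": [0,0,0.5],"spin": 0,"gripper": 1},{"xyz": [0,0,1],"spin": 0,"gripper": 1},{"xyz": [0,0,1],"spin": 0,"gripper": 1}])

```text
time: 5.05
eef_pos: [0.5026, 0.0719, 0.0584]
ee_rot: [0.0, -0.132, 0.991, 0.0]
ft_force: [-1.2, 0.1, 2.7]
opening: 0.0004
finger_force: 1.4
```

Emit:
step_arm(targets=[{"xyz": [0,0,0.4],"spin": 0,"gripper": 1},{"xyz": [0,0,0.8],"spin": 0,"gripper": 1},{"xyz": [0,0,0.8],"spin": 0,"gripper": 1}])

```text
time: 5.42
eef_pos: [0.5026, 0.0719, 0.0576]
ee_rot: [0.0, -0.132, 0.991, 0.0]
ft_force: [-1.5, 0.3, 3.2]
opening: -0.0003
finger_force: 1.6
```

Key 1 gives: about 2.4 mm at 3.2 N. On to key 2.

Emit:
step_arm(targets=[{"xyz": [0,0,-4],"spin": 0,"gripper": 1},{"xyz": [0,0,-14],"spin": 0,"gripper": 1},{"xyz": [0,-12,-14],"spin": 0,"gripper": 1},{"xyz": [0,-28,-14],"spin": 0,"gripper": 1},{"xyz": [0,-42,-14],"spin": 0,"gripper": 1},{"xyz": [0,-50,-14],"spin": 0,"gripper": 1},{"xyz": [0,-50,-12],"spin": 0,"gripper": 1},{"xyz": [0,-50,-8],"spin": 0,"gripper": 1},{"xyz": [0,-50,-5],"spin": 0,"gripper": 1},{"xyz": [0,-50,-4],"spin": 0,"gripper": 1},{"xyz": [0,-50,-4],"spin": 0,"gripper": 1}])

```text
time: 6.8
eef_pos: [0.5155, 0.0239, 0.0614]
ee_rot: [-0.0, -0.132, 0.991, 0.0]
ft_force: [0.6, 0.1, 0.8]
opening: -0.0004
finger_force: 0.0
```

Emit:
step_arm(targets=[{"xyz": [0,0,0.7],"spin": 0,"gripper": 1},{"xyz": [0,0,1.5],"spin": 0,"gripper": 1},{"xyz": [0,0,1.5],"spin": 0,"gripper": 1}])

```text
time: 7.18
eef_pos: [0.5156, 0.0236, 0.06]
ee_rot: [-0.0, -0.132, 0.991, 0.0]
ft_force: [-1.2, -0.5, -0.2]
opening: -0.0003
finger_force: 0.0
```

Emit:
step_arm(targets=[{"xyz": [0,0,0.5],"spin": 0,"gripper": 1},{"xyz": [0,0,1],"spin": 0,"gripper": 1},{"xyz": [0,0,1],"spin": 0,"gripper": 1}])

```text
time: 7.55
eef_pos: [0.5156, 0.0236, 0.0589]
ee_rot: [-0.0, -0.132, 0.991, 0.0]
ft_force: [-0.2, -1.2, 0.4]
opening: 0.0
finger_force: 0.0
```

Emit:
step_arm(targets=[{"xyz": [0,0,0.5],"spin": 0,"gripper": 1},{"xyz": [0,0,1],"spin": 0,"gripper": 1},{"xyz": [0,0,1],"spin": 0,"gripper": 1}])

```text
time: 7.92
eef_pos: [0.5156, 0.0236, 0.0579]
ee_rot: [-0.0, -0.132, 0.991, 0.0]
ft_force: [0.2, -0.0, -0.3]
opening: -0.0
finger_force: 0.0
```

Emit:
step_arm(targets=[{"xyz": [0,0,0.5],"spin": 0,"gripper": 1},{"xyz": [0,0,1],"spin": 0,"gripper": 1},{"xyz": [0,0,1],"spin": 0,"gripper": 1}])

```text
time: 8.3
eef_pos: [0.5156, 0.0236, 0.0569]
ee_rot: [-0.0, -0.132, 0.991, 0.0]
ft_force: [-0.6, 0.5, -0.7]
opening: -0.0001
finger_force: 0.0
```

Emit:
step_arm(targets=[{"xyz": [0,0,0.4],"spin": 0,"gripper": 1},{"xyz": [0,0,0.8],"spin": 0,"gripper": 1},{"xyz": [0,0,0.8],"spin": 0,"gripper": 1}])

```text
time: 8.68
eef_pos: [0.5157, 0.0236, 0.0565]
ee_rot: [0.0, -0.132, 0.991, 0.0]
ft_force: [-0.1, 0.0, 1.7]
opening: -0.0002
finger_force: 1.0
```

Emit:
step_arm(targets=[{"xyz": [0,0,0.3],"spin": 0,"gripper": 1},{"xyz": [0,0,0.3],"spin": 0,"gripper": 1}])

```text
time: 8.93
eef_pos: [0.5157, 0.0236, 0.0562]
ee_rot: [0.0, -0.132, 0.991, 0.0]
ft_force: [-1.6, -0.2, 4.2]
opening: -0.0002
finger_force: 1.6
```

Key 2 sits about 4 mm lower and does not give. I'll still tap keys 3 and 4, as asked.

Emit:
step_arm(targets=[{"xyz": [0,0,-4],"spin": 0,"gripper": 1},{"xyz": [0,0,-16],"spin": 0,"gripper": 1},{"xyz": [0,-12,-16],"spin": 0,"gripper": 1},{"xyz": [0,-28,-16],"spin": 0,"gripper": 1},{"xyz": [0,-42,-16],"spin": 0,"gripper": 1},{"xyz": [0,-50,-16],"spin": 0,"gripper": 1},{"xyz": [0,-50,-13],"spin": 0,"gripper": 1},{"xyz": [0,-50,-9],"spin": 0,"gripper": 1},{"xyz": [0,-50,-7],"spin": 0,"gripper": 1},{"xyz": [0,-50,-5.6],"spin": 0,"gripper": 1},{"xyz": [0,-50,-5.6],"spin": 0,"gripper": 1}])

```text
time: 10.3
eef_pos: [0.5286, -0.0244, 0.0614]
ee_rot: [-0.0, -0.132, 0.991, 0.0]
ft_force: [0.9, 0.5, -0.6]
opening: -0.0003
finger_force: 0.0
```

Emit:
step_arm(targets=[{"xyz": [0,0,0.8],"spin": 0,"gripper": 1},{"xyz": [0,0,1.6],"spin": 0,"gripper": 1},{"xyz": [0,0,2],"spin": 0,"gripper": 1},{"xyz": [0,0,2],"spin": 0,"gripper": 1}])

```text
time: 10.8
eef_pos: [0.5289, -0.0246, 0.0598]
ee_rot: [0.0, -0.132, 0.991, 0.0]
ft_force: [-0.5, -0.1, 2.0]
opening: -0.0002
finger_force: 1.0
```

Emit:
step_arm(targets=[{"xyz": [0,0,0.5],"spin": 0,"gripper": 1},{"xyz": [0,0,1],"spin": 0,"gripper": 1},{"xyz": [0,0,1],"spin": 0,"gripper": 1}])

```text
time: 11.18
eef_pos: [0.5289, -0.0246, 0.0586]
ee_rot: [0.0, -0.132, 0.991, 0.0]
ft_force: [0.3, 1.1, 2.8]
opening: -0.0002
finger_force: 1.3
```

Emit:
step_arm(targets=[{"xyz": [0,0,0.4],"spin": 0,"gripper": 1},{"xyz": [0,0,0.8],"spin": 0,"gripper": 1},{"xyz": [0,0,0.8],"spin": 0,"gripper": 1}])

```text
time: 11.55
eef_pos: [0.5288, -0.0246, 0.0578]
ee_rot: [0.0, -0.132, 0.991, 0.0]
ft_force: [-0.0, -0.0, 3.0]
opening: 0.0
finger_force: 1.6
```

Emit:
step_arm(targets=[{"xyz": [0,0,-4],"spin": 0,"gripper": 1},{"xyz": [0,0,-14],"spin": 0,"gripper": 1},{"xyz": [0,-12,-14],"spin": 0,"gripper": 1},{"xyz": [0,-28,-14],"spin": 0,"gripper": 1},{"xyz": [0,-42,-14],"spin": 0,"gripper": 1},{"xyz": [0,-50,-14],"spin": 0,"gripper": 1},{"xyz": [0,-50,-11],"spin": 0,"gripper": 1},{"xyz": [0,-50,-7],"spin": 0,"gripper": 1},{"xyz": [0,-50,-5],"spin": 0,"gripper": 1},{"xyz": [0,-50,-3.8],"spin": 0,"gripper": 1},{"xyz": [0,-50,-3.8],"spin": 0,"gripper": 1}])

```text
time: 12.92
eef_pos: [0.5418, -0.0726, 0.0614]
ee_rot: [-0.0, -0.132, 0.991, 0.0]
ft_force: [-0.0, -0.1, 0.4]
opening: -0.0001
finger_force: 0.0
```

Emit:
step_arm(targets=[{"xyz": [0,0,0.8],"spin": 0,"gripper": 1},{"xyz": [0,0,1.6],"spin": 0,"gripper": 1},{"xyz": [0,0,2],"spin": 0,"gripper": 1},{"xyz": [0,0,2],"spin": 0,"gripper": 1}])

```text
time: 13.42
eef_pos: [0.542, -0.0728, 0.0598]
ee_rot: [0.0, -0.132, 0.991, 0.0]
ft_force: [-0.9, -0.3, 1.2]
opening: -0.0002
finger_force: 1.0
```

Emit:
step_arm(targets=[{"xyz": [0,0,0.6],"spin": 0,"gripper": 1},{"xyz": [0,0,1.2],"spin": 0,"gripper": 1},{"xyz": [0,0,1.8],"spin": 0,"gripper": 1},{"xyz": [0,0,1.8],"spin": 0,"gripper": 1}])

```text
time: 13.92
eef_pos: [0.542, -0.0729, 0.0578]
ee_rot: [0.0, -0.132, 0.991, 0.0]
ft_force: [-0.3, 0.6, 3.8]
opening: -0.0003
finger_force: 1.6
```

Key 4 gives too, so key 2 is the latched one. I'll go back over keys 3 and 4 with clearance and press it.

Emit:
step_arm(targets=[{"xyz": [0,0,-4],"spin": 0,"gripper": 1},{"xyz": [0,0,-18],"spin": 0,"gripper": 1},{"xyz": [0,14,-18],"spin": 0,"gripper": 1},{"xyz": [0,34,-18],"spin": 0,"gripper": 1},{"xyz": [0,56,-18],"spin": 0,"gripper": 1},{"xyz": [0,76,-18],"spin": 0,"gripper": 1},{"xyz": [0,92,-18],"spin": 0,"gripper": 1},{"xyz": [0,100,-18],"spin": 0,"gripper": 1},{"xyz": [0,100,-15],"spin": 0,"gripper": 1},{"xyz": [0,100,-10],"spin": 0,"gripper": 1},{"xyz": [0,100,-5],"spin": 0,"gripper": 1},{"xyz": [0,100,-2],"spin": 0,"gripper": 1},{"xyz": [0,100,0],"spin": 0,"gripper": 1},{"xyz": [0,100,0.5],"spin": 0,"gripper": 1},{"xyz": [0,100,0.5],"spin": 0,"gripper": 1}])

```text
time: 15.8
eef_pos: [0.5158, 0.0236, 0.0573]
ee_rot: [0.0, -0.132, 0.991, -0.0]
ft_force: [0.1, -0.9, 0.8]
opening: -0.0003
finger_force: 0.0
```

Emit:
step_arm(targets=[{"xyz": [0,0,0.5],"spin": 0,"gripper": 1},{"xyz": [0,0,1],"spin": 0,"gripper": 1},{"xyz": [0,0,1.5],"spin": 0,"gripper": 1},{"xyz": [0,0,2],"spin": 0,"gripper": 1},{"xyz": [0,0,2],"spin": 0,"gripper": 1}])

```text
time: 16.42
eef_pos: [0.5157, 0.0236, 0.0557]
ee_rot: [0.0, -0.132, 0.991, -0.0]
ft_force: [-3.1, 0.4, 4.8]
opening: 0.0001
finger_force: 2.1
```

Emit:
step_arm(targets=[{"xyz": [0,0,0.5],"spin": 0,"gripper": 1},{"xyz": [0,0,1],"spin": 0,"gripper": 1},{"xyz": [0,0,1],"spin": 0,"gripper": 1}])

```text
time: 16.8
eef_pos: [0.5157, 0.0237, 0.0543]
ee_rot: [0.0, -0.132, 0.991, 0.0]
ft_force: [-1.8, 0.2, 4.8]
opening: -0.0001
finger_force: 2.5
```

Emit:
step_arm(targets=[{"xyz": [0,0,0.5],"spin": 0,"gripper": 1},{"xyz": [0,0,1],"spin": 0,"gripper": 1},{"xyz": [0,0,1],"spin": 0,"gripper": 1},{"xyz": [0,0,1],"spin": 0,"gripper": 1}])

```text
time: 17.3
eef_pos: [0.5158, 0.0236, 0.0535]
ee_rot: [0.0, -0.132, 0.991, 0.0]
ft_force: [-2.0, 0.6, 5.9]
opening: 0.0001
finger_force: 2.8
```

Emit:
step_arm(targets=[{"xyz": [0,0,0.4],"spin": 0,"gripper": 1},{"xyz": [0,0,0.7],"spin": 0,"gripper": 1},{"xyz": [0,0,0.7],"spin": 0,"gripper": 1}])

```text
time: 17.68
eef_pos: [0.5158, 0.0237, 0.0529]
ee_rot: [0.0, -0.132, 0.991, 0.0]
ft_force: [-1.8, -0.4, 6.1]
opening: -0.0
finger_force: 3.0
```

Emit:
step_arm(targets=[{"xyz": [0,0,-1],"spin": 0,"gripper": 1},{"xyz": [0,0,-2],"spin": 0,"gripper": 1},{"xyz": [0,0,-3],"spin": 0,"gripper": 1},{"xyz": [0,0,-4],"spin": 0,"gripper": 1},{"xyz": [0,0,-5],"spin": 0,"gripper": 1},{"xyz": [0,0,-5.5],"spin": 0,"gripper": 1},{"xyz": [0,0,-5.5],"spin": 0,"gripper": 1}])

```text
time: 18.55
eef_pos: [0.5157, 0.0236, 0.0579]
ee_rot: [0.0, -0.132, 0.991, 0.0]
ft_force: [-0.7, 0.1, 2.8]
opening: -0.0004
finger_force: 1.5
```

The key follows the finger up: still 2.8 N at 57.9 mm. I'll take the hand away.

Emit:
step_arm(targets=[{"xyz": [0,0,-1.5],"spin": 0,"gripper": 1},{"xyz": [0,0,-3],"spin": 0,"gripper": 1},{"xyz": [0,0,-8],"spin": 0,"gripper": 1},{"xyz": [0,0,-30],"spin": 0,"gripper": 1},{"xyz": [0,0,-60],"spin": 0,"gripper": 1},{"xyz": [0,0,-100],"spin": 0,"gripper": 1},{"xyz": [30,30,-140],"spin": 0,"gripper": 1},{"xyz": [60,70,-150],"spin": 0,"gripper": 1},{"xyz": [80,110,-150],"spin": 0,"gripper": 1},{"xyz": [100,150,-150],"spin": 0,"gripper": 1},{"xyz": [100,190,-150],"spin": 0,"gripper": 1},{"xyz": [100,230,-150],"spin": 0,"gripper": 1},{"xyz": [100,260,-150],"spin": 0,"gripper": 1},{"xyz": [100,280,-150],"spin": 0,"gripper": 1},{"xyz": [100,280,-150],"spin": 0,"gripper": 1},{"xyz": [100,280,-150],"spin": 0,"gripper": 1}])

```text
time: 20.55
eef_pos: [0.3458, 0.2671, 0.2079]
ee_rot: [-0.0, -0.132, 0.991, -0.0]
ft_force: [-0.6, -0.2, 0.0]
opening: 0.0002
finger_force: 0.0
```

Run:
```python
from h import *
s=status.sense();print(s["time"],s["eef_pos"].round(3),np.abs(s["joint_velocities"]).max())
ims=[]
for n,(x,y) in {"top":(290,215),"side":(285,215)}.items():
    im=read_camera(n)["pixels"][y-65:y+65,x-65:x+65]; ims.append(cv2.resize(im,(390,390),interpolation=cv2.INTER_CUBIC))
cv2.imwrite("pics/end.png",np.hstack(ims))
```

```text
20.55 [0.346 0.267 0.208] 0.0136545418797476
```

View pics/end.png

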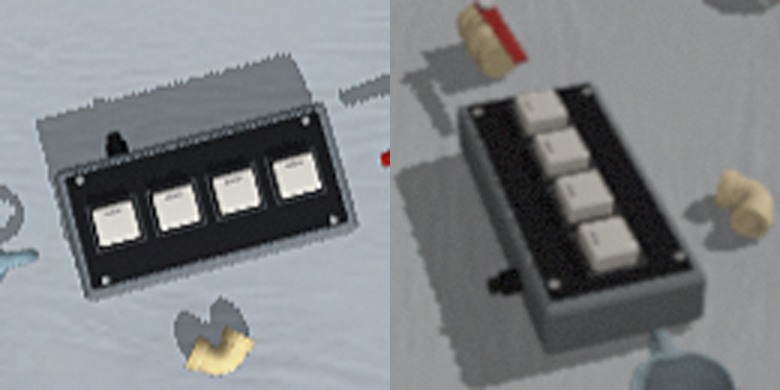

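The picture shows four keys of equal height, evenly spaced along the row (crop columns 117 to 297 in the top view). The elbow and the parts of the cup and valve in view look undisturbed, and the hand is clear. I'll hand the job in.

```bash
python3 -c "
from bench import ticket
print(ticket.finish_job())"
```

```text
the job is handed in; nothing more can be done
None
```

I tapped all four keys from left to right, found key 2 latched, pressed it until it let go and came up level with the others, then took the hand away and handed the job in at about 21 s.

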